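# Trip-test the dust extractor's breaker and hold its sprung blast gate half open

## Task

Do the start-up check of the bench dust extraction. With the dust gate still closed, press the round test button on the grey breaker box so that its lever drops, then lift the lever back up until it stays up by itself. Then slide the intake's sprung shutter half open by its upright handle and finish while still holding it there against its spring, with the lever still up; leave the other things on the bench alone.

Things in the scene. Friction and masses are not known exactly. Their poses are not given: they have to be found in the camera images.
- switchbox: grey breaker box fixed on the bench, 120 (x) x 150 (y) x 60 mm high; place and yaw vary. Origin: centre of its underside, z up. Lever at y -35 mm; its hinge line is parallel to the box's y at x +20 mm, 68 mm above the bench, between two cheeks 75 mm high. Test button at x 0, y +35 mm. A black conduit stub leaves the +x side.
- lever (a joint): breaker lever angle (rad), 150 g. 0 = up on its stop, leaning 0.25 rad past upright to the box's +x; grows as it falls to the box's -x, over the box's top; 1.25 = dropped, 1.0 rad from upright. Over-centre by weight: above 0.25 it falls down, below 0.25 it falls back to 0 and stays. About 0.07 N m lift it. The test button, about 4 mm down, kicks it over.
- lever_tip (a point): end of the lever, 60 mm from the hinge: middle of its black cross bar (16 mm diameter, 36 mm long along the box's y) on a steel stick of 10 mm diameter. About 126 mm above the bench when up, about 100 mm when dropped
- test_button (a joint): how far the test button is pressed (m): 0 out, 0.006 fully down. Spring force 1 N at the start to 4 N fully down, plus up to 1.6 N from the lever. It returns by itself.
- test_button_top (a point): centre of the top face of the round grey test button (28 mm diameter, in a flat black bezel), 72 mm above the bench when out; pressed straight down
- gate: dust intake fixed on the bench, plywood box with aluminium top, 130 (x) x 230 (y) x 70 mm high; place, yaw vary. Origin: centre of underside, z up. 74 mm round opening in the top at y -45 mm under the steel shutter. 12 mm high rails at x -55 and +55 mm; dark lines across them mark the handle's place closed (y -5), half (y +35), open (y +75). End block 24 mm high at y +105, pipe elbow on +x side.
- shutter (a joint): how far the shutter is open (m): 0 closed, 0.040 half open, 0.080 fully open; grows towards the gate's +y. A return spring always pulls it closed: about 5 N at 0, 11 N at half, 17 N at full, and about 1 N of friction; let go, it shuts.
- shutter_grip (a point): middle of the top edge of the shutter's upright dark wooden handle, 125 mm above the bench; axes as the gate's. The handle is a tab 60 mm wide (gate's x), 12 mm thick (y, the sliding direction), 48 mm tall, on a 3 mm foot 70 x 20 mm. A thin rod lies along y on its +y side, top 85 mm above the bench. Push its -y face or pinch it from above.
- glue_bottle: bystander: upright white bottle, 64 mm diameter, 170 mm tall; origin at its underside
- walnut_block: bystander: laminated wood block 90 x 150 x 50 mm; origin at its underside
- bar_clamp: bystander: bar clamp lying flat, 270 mm long, 26 mm high; origin under its bar's middle
- tape_measure: bystander: yellow and black tape measure standing, 62 x 34 x 58 mm; origin at its underside
Mind the look-alikes: they are no part of the job. Of the things shaped like the switchbox, the grey one is meant.

How it is judged:
By the outcome, as a careful person would: the job done as asked, in the order asked, and still so for the second after the job is handed in, while the arm keeps its last pose, push and grip.
It also fails if it takes over 58 s, if anything falls off the work surface, if the arm or the gripper's body presses on something with over 40 N, if the wrist force passes 120 N, or if a joint passes its speed limit or range.

## Robot

A 6-joint arm with a two-finger parallel gripper is mounted at the origin on the work surface. World frame = base frame: x ahead of the robot, y to its left, z up, the work surface at z = 0. Lengths are in m, angles in rad, forces in N, time in s.
With the tool pointing down it reaches from about 0.375 to 0.9 m from the base axis. Payload 3.1 kg.
Tool frame: the origin (TCP) lies on the centre line of the jaws, within the pads' length; the fingertips stand 19 mm ahead of it and the grasp point (between the pads) is the TCP; z points along the fingers, y is the direction in which the jaws open and shut (so a half turn about z gives the same grasp; the last joint's range is limited). The gripper opens to 85 mm and grips with 20 to 120 N. Pads are 22 mm wide; open, the fingers measure 114 mm over their backs; the gripper's body (76 mm by 85 mm) begins 54 mm behind the grasp point. The pads swing forward as they close: fully open they stand 13 mm farther back than shut.
Start: joints at [1.008, 0.527, 1.433, -0, 1.181, -0.178], TCP at [0.234, 0.58, 0.25] pointing down, gripper open.
Joint ranges: [-3.08, 3.08], [-0.75, 2.2], [0.22, 2.44], [-1.43, 4.57], [0, 2.65], [-2.85, 2.85]. Speed limits (rad/s): [2.79, 2.79, 3.14, 3.14, 3.14, 3.14].

## Interface

Orientations are given as a unit quaternion [x, y, z, w].
In Python, from station import manip, imaging, workorder gives the robot as it stands.
- The arm moves only by the shell command python3 -m creep 'ROWS' [FORCE]. ROWS is a JSON object of lists of equal length, an entry for each row: "claw": the finger opening in cm, from 0 to 8.54; "dp": the shift along the tool's x, y, z in cm, a list of three; "roll": the turn about the tool's z in rad. In form: {"claw": [claw, ...], "dp": [[dx, dy, dz], ...], "roll": [roll, ...]}. A call has 1 to 12 rows; each row is the pose to reach, as a shift and turn from the pose commanded when the call began, along the tool's axes at that moment; what a row does not reach only later rows make up. A row lasts 1/10 s, in which the tool goes at most 50 mm and 8.59 degrees, less where a joint would pass 70% of its speed; a pose out of reach is approached as far as the arm can. A call with a gripper value outside its range is refused whole. The fingers move at their own pace and stop on an object; FORCE is the grip in N (left out, the last holds). Time passes only in rows, so rows that repeat a pose let the fingers close. It gives the time, the measured TCP pose, the force and the opening at its end, in the units of the state.
- manip.sense(): the state, without advancing time (a new reading comes with each control period).
- imaging.snapshot(name): name is "scene" or "top" or "wrist"; returns a dict with "image" (480x640x3 uint8, red, green, blue), "z_map" (480x640 float32, m along the optical axis (not along the pixel's ray), 0 where there is no reading), "vfov" (degrees; the focal length in pixels is half the picture's height over the tangent of half this angle, whatever the lens; pixels are square), "cx", "cy" (the principal point, pixels), "R" (3x3) and "t" (3): a world point X has camera coordinates R X + t. Camera axes: x right, y down, z forward; pixel columns grow to the right and rows downward; lengths in m; the calibration is good to about 2 mm. A picture is of the moment at which its call begins.
- workorder.sign_off(): hands the job in, once; it reports no verdict.
The state is a dict: "t": time; "q": joint angles; "qd": joint speeds; "tau": joint torques, N m; "tcp_pos": TCP position; "tool_rot": TCP orientation; "force": force on the tool from outside, world axes, zero at the start; "ft_torque": the same for the moment, N m; "finger_gap": opening from 0.0 (shut) to 1.0 (fully open).
Only numpy, scipy, OpenCV 4.12 (cv2) and the standard library are available. Lean on these libraries where they do the work, as an engineer would, in place of code of your own. Each camera call takes 0.05 s, during which the arm holds its last target.

## Working session

There is one attempt and no reset: what is moved stays moved. The work goes in short steps, Python scripts to look and compute and a shell command to move; the robot and the scene stay as the last step left them, time stands still between calls to the robot, and variables do not carry over. Pictures are saved under pics/ and viewed, and the job is handed in when it is done.

```bash
ls; mkdir -p pics; python3 - <<'E'
from station import manip, imaging, workorder
import cv2,json
s=manip.sense(); print(s)
for n in ("scene","top","wrist"):
    p=imaging.snapshot(n); cv2.imwrite(f"pics/{n}0.png",p["image"][:,:,::-1])
    import numpy as np
    np.savez(f"pics/{n}0.npz",**p)
    print(n,p["vfov"],p["cx"],p["cy"],p["R"],p["t"])
E
```

```text
pics
{'t': 0.0, 'q': array([ 1.00847028e+00,  5.28469222e-01,  1.43389888e+00, -2.04621940e-05,
        1.18140750e+00, -1.78494706e-01]), 'qd': array([-0.00083095,  0.00075192, -0.00148421, -0.00059865, -0.00035321,
       -0.0004623 ]), 'tau': array([ 8.65936217e-04, -4.42336857e+01, -1.78034413e+01, -3.02178414e-04,
        8.44679569e-03, -1.67855268e-05]), 'tcp_pos': array([0.23365527, 0.57895142, 0.24933279]), 'tool_rot': array([ 1.90735806e-01,  9.81640800e-01, -1.02087587e-03, -3.86292882e-04]), 'force': array([ 0.71220039, -0.35362152,  0.37784456]), 'ft_torque': array([-0.04525813,  0.00807706, -0.00324912]), 'finger_gap': 1.0012968433550062}
scene 46.722027882826666 327.3601661787477 240.51254402246352 [[ 0.71599458  0.69810067  0.00268676]
 [ 0.52553458 -0.53646388 -0.66031804]
 [-0.45952712  0.47419612 -0.75098127]] [-0.41483777 -0.25716499  1.67049907]
top 57.09476327679043 319.4473845843862 230.5915974134594 [[ 0.02131278 -0.99972327  0.00995751]
 [-0.98534842 -0.02268998 -0.16903747]
 [ 0.16921662 -0.00620896 -0.98555932]] [-0.04696563  0.58490001  1.0990704 ]
wrist 60.226246495329484 322.89649341657 245.61449452299087 [[ 0.37508453  0.92698824 -0.00209802]
 [ 0.88647418 -0.35802781  0.29322282]
 [ 0.27106296 -0.11184318 -0.95604183]] [-0.62484132 -0.03913684  0.38086004]
```

View pics/scene0.png

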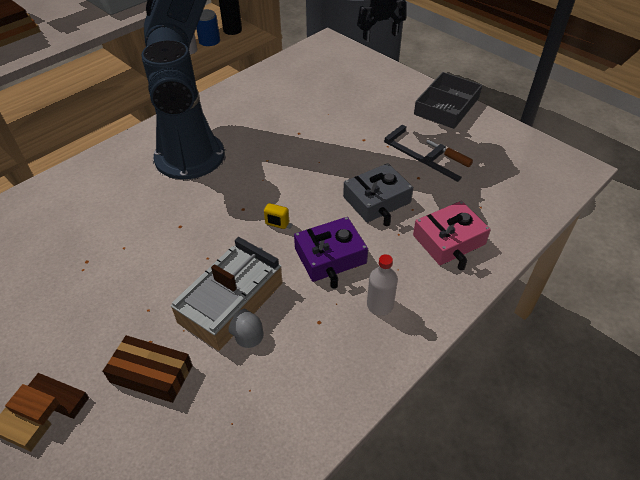

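View pics/top0.png

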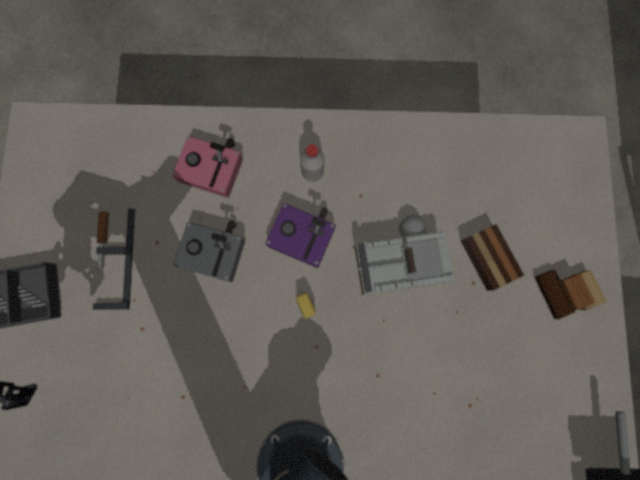

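View pics/wrist0.png

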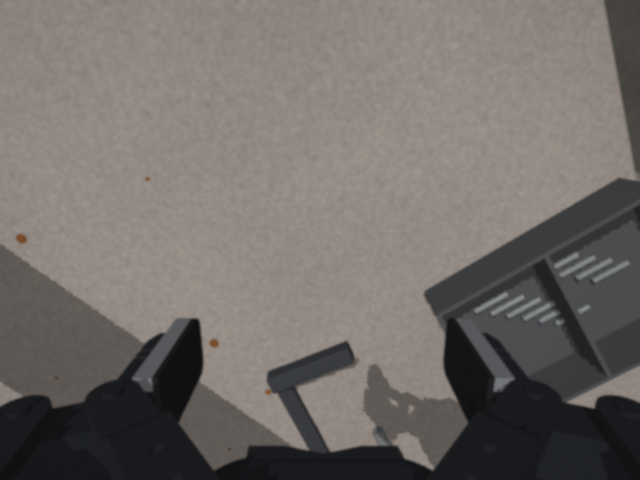

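```bash
cat > h.py <<'E'
import numpy as np, cv2
def load(f): return dict(np.load(f))
def f_(p): return 240/np.tan(np.radians(float(p["vfov"]))/2)
def proj(p,X):
    c=p["R"]@np.asarray(X)+p["t"]; f=f_(p); return c[0]/c[2]*f+p["cx"],c[1]/c[2]*f+p["cy"]
def ray(p,u,v,z):
    f=f_(p); d=p["R"].T@np.array([(u-p["cx"])/f,(v-p["cy"])/f,1]); o=-p["R"].T@p["t"]
    return o+d*(z-o[2])/d[2]
def cloud(p):
    f=f_(p); v,u=np.mgrid[:480,:640]; z=p["z_map"]
    c=np.stack([(u-p["cx"])/f*z,(v-p["cy"])/f*z,z],-1)-p["t"]
    return c@p["R"]
def crop(p,x0,y0,x1,y1,fn,s=5):
    im=p["image"][y0:y1,x0:x1,::-1]; im=cv2.convertScaleAbs(im,alpha=1.8)
    cv2.imwrite(fn,cv2.resize(im,None,fx=s,fy=s,interpolation=cv2.INTER_CUBIC))
E
python3 - <<'E'
from h import *
p=load("pics/top0.npz"); s=load("pics/scene0.npz")
crop(p,165,195,255,290,"pics/c1.png",6); crop(p,340,205,470,300,"pics/c2.png",6)
crop(s,335,155,425,235,"pics/c3.png",7); crop(s,160,225,300,350,"pics/c4.png",5)
C=cloud(p)
for n,(x0,y0,x1,y1) in dict(box=(165,205,255,290),gate=(345,220,465,300)).items():
    P=C[y0:y1,x0:x1].reshape(-1,3); print(n,np.histogram(P[:,2],bins=np.arange(0,.15,.005)))
    lo,hi=(.05,.066) if n=="box" else (.064,.078)
    Q=P[(P[:,2]>lo)&(P[:,2]<hi)]; r=cv2.minAreaRect((Q[:,:2]*1000).astype(np.float32)); print(r, Q.mean(0))
E
```

```text
box (array([2196,   75,   16,   22,   12,   26,   38,   64,   26,   21,   60,
       1160, 1206,   75,  102,   21,    3,    2,    5,    3,    3,    2,
          2,    2,    3,   18,   62,   18,    0]), array([0.   , 0.005, 0.01 , 0.015, 0.02 , 0.025, 0.03 , 0.035, 0.04 ,
       0.045, 0.05 , 0.055, 0.06 , 0.065, 0.07 , 0.075, 0.08 , 0.085,
       0.09 , 0.095, 0.1  , 0.105, 0.11 , 0.115, 0.12 , 0.125, 0.13 ,
       0.135, 0.14 , 0.145]))
((525.689208984375, 251.50100708007812), (151.6561279296875, 120.12040710449219), 75.8001708984375) [0.52218444 0.25093996 0.05994087]
gate (array([1934,   57,   24,   21,   16,   22,   22,   22,   26,   41,   59,
         76,  165, 1102, 1127, 1068,  775,  111,  243,   80,   11,   13,
         10,   15,   73,   51,    1,    0,    0]), array([0.   , 0.005, 0.01 , 0.015, 0.02 , 0.025, 0.03 , 0.035, 0.04 ,
       0.045, 0.05 , 0.055, 0.06 , 0.065, 0.07 , 0.075, 0.08 , 0.085,
       0.09 , 0.095, 0.1  , 0.105, 0.11 , 0.115, 0.12 , 0.125, 0.13 ,
       0.135, 0.14 , 0.145]))
((526.5029296875, -248.47653198242188), (169.47950744628906, 230.89715576171875), 9.571858406066895) [ 0.50895075 -0.25543836  0.07155492]
```

View pics/c1.png

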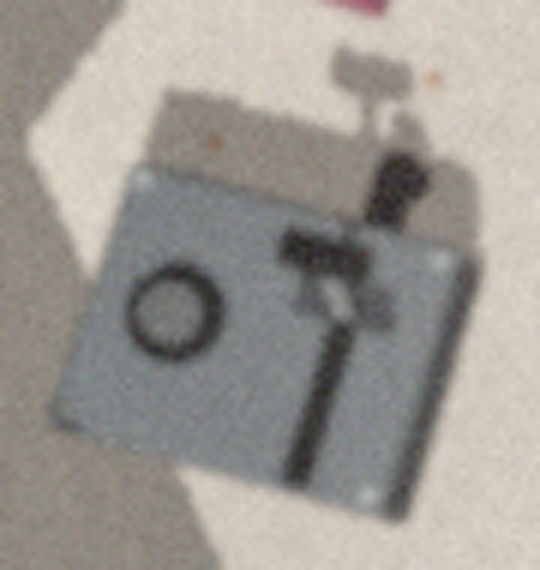

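View pics/c2.png

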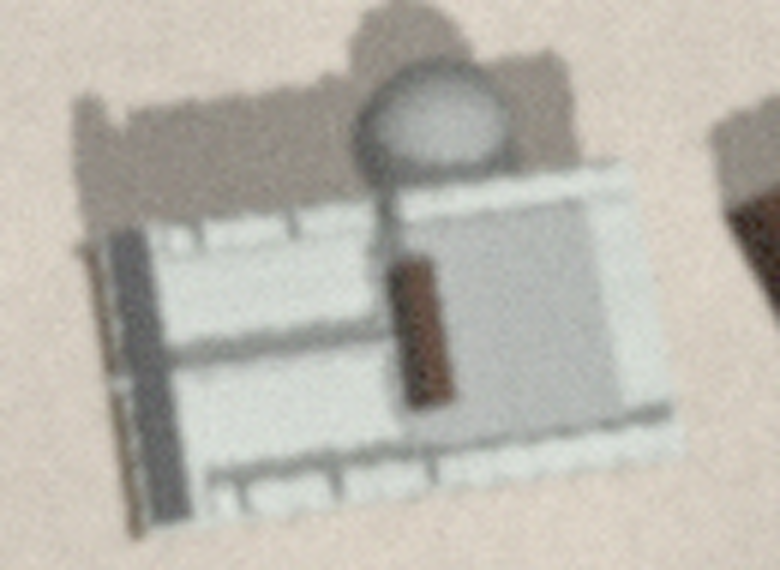

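View pics/c3.png

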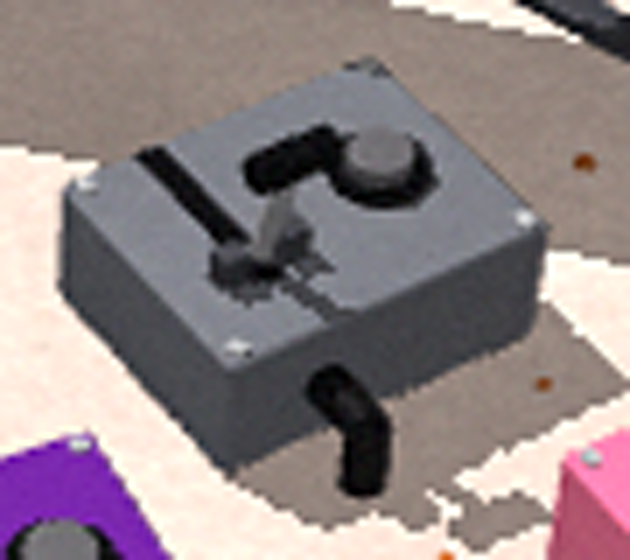

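View pics/c4.png

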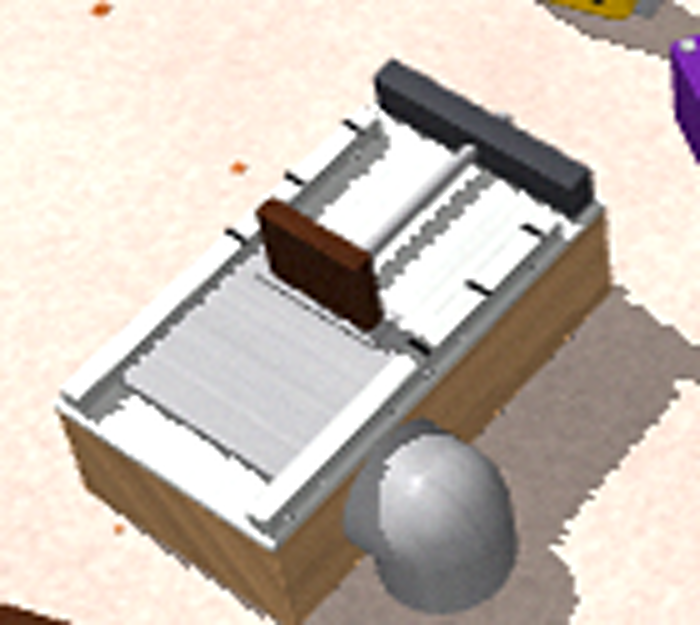

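```bash
python3 - <<'E'
from h import *
p=load("pics/top0.npz"); s=load("pics/scene0.npz")
for nm,q,bx,gt in (("top",p,(165,205,255,290),(345,220,465,300)),("scene",s,(335,155,425,235),(165,230,300,350))):
    C=cloud(q)
    x0,y0,x1,y1=bx;P=C[y0:y1,x0:x1].reshape(-1,3)
    Q=P[(P[:,2]>.055)&(P[:,2]<.065)];r=cv2.minAreaRect((Q[:,:2]*1000).astype(np.float32));print(nm,"box",r)
    T=P[P[:,2]>.11]; print("tip",T.mean(0),T.max(0),len(T))
    x0,y0,x1,y1=gt;P=C[y0:y1,x0:x1].reshape(-1,3)
    T=P[P[:,2]>(.118)]; r=cv2.minAreaRect((T[:,:2]*1000).astype(np.float32));print("handle",r,T.mean(0),len(T))
    T=P[(P[:,2]>.088)&(P[:,2]<.1)]; print("endblock",cv2.minAreaRect((T[:,:2]*1000).astype(np.float32)),len(T))
# model projection check
def rt(yaw): c,s_=np.cos(yaw),np.sin(yaw); return np.array([[c,-s_],[s_,c]])
R=rt(np.radians(-14.2)); o=np.array([.5257,.2515])
for n,(x,y,z) in dict(button=(0,.035,.072),tip=(.0348,-.035,.126),hinge=(.02,-.035,.068)).items():
    w=[*(o+R@[x,y]),z]; print(n,w,proj(p,w),proj(s,w))
# button from ray in top & scene
print("btn top", ray(p,165+176/6,195+313/6,.072)," scene",ray(s,335+382/7,155+152/7,.072))
E
```

```text
top box ((525.4852294921875, 251.34902954101562), (151.25531005859375, 119.6361083984375), 75.79645538330078)
tip [0.52131888 0.16605647 0.32029055] [0.56082435 0.22804904 1.18253676] 128
handle ((442.177490234375, -156.01492309570312), (56.45769500732422, 271.79595947265625), 33.215694427490234) [ 0.48039672 -0.20319842  0.36744485] 174
endblock ((507.3367614746094, -248.93177795410156), (120.97608184814453, 221.60562133789062), 9.811179161071777) 353
scene box ((552.204833984375, 204.75994873046875), (233.19114685058594, 262.6465759277344), 49.557334899902344)
tip [0.69260533 0.02339502 0.33364776] [1.19981031 0.22303817 1.0858174 ] 117
handle ((848.59423828125, -434.546142578125), (42.998626708984375, 813.1658935546875), 62.63877868652344) [ 0.7297803  -0.38056189  0.42851835] 218
endblock ((509.46929931640625, -252.8144073486328), (122.8317642211914, 226.02940368652344), 9.73157787322998) 378
button [np.float64(0.534285758505758), np.float64(0.28543058724632986), 0.072] (np.float64(192.95194144584258), np.float64(246.3121254125293)) (np.float64(389.0240778119431), np.float64(175.20223335031307))
tip [np.float64(0.5508509396705927), np.float64(0.2090327157250878), 0.126] (np.float64(218.98235349665262), np.float64(237.24041102646865)) (np.float64(376.5337834056941), np.float64(176.8097657568825))
hinge [np.float64(0.5365031484921446), np.float64(0.2126632650360941), 0.068] (np.float64(222.10827079320188), np.float64(246.30126282271723)) (np.float64(371.8266172148463), np.float64(189.91437940131993))
btn top [0.53218682 0.28179364 0.072     ]  scene [0.53926313 0.28180881 0.072     ]
```

```bash
cat >> h.py <<'E'
def togo(pos,yaxis_deg=None):
    from station import manip
    from scipy.spatial.transform import Rotation as Ro
    s=manip.sense(); R=Ro.from_quat(s["tool_rot"]).as_matrix()
    d=R.T@(np.asarray(pos)-s["tcp_pos"])*100
    a=np.degrees(np.arctan2(R[1,1],R[0,1]))
    roll=None
    if yaxis_deg is not None:
        e=(a-yaxis_deg+90)%180-90; roll=np.radians(e)
    print("t %.2f tcp %s F %s gap %.3f | yang %.1f dp(cm) %s roll %s tilt %s"%(s["t"],s["tcp_pos"].round(4),s["force"].round(1),s["finger_gap"],a,d.round(2),roll,R[:,2].round(3)))
E
python3 -c "
from h import *
togo([.53,.26,.25],75.8)"
```

```text
t 0.15 tcp [0.2337 0.5791 0.2496] F [ 0.9 -0.9 -0. ] gap 0.995 | yang 68.0 dp(cm) [-3.942e+01 -1.850e+01 -3.000e-02] roll -0.13589683607561506 tilt [-0.001 -0.001 -1.   ]
```

```bash
python3 -m creep '{"claw":[8.5,8.5,8.5,8.5,8.5,8.5,8.5,8.5,8.5,8.5,8.5,8.5],"dp":[[-4,-1.9,0],[-8,-3.7,0],[-12,-5.6,0],[-16,-7.5,0],[-20,-9.4,0],[-24,-11.3,0],[-28,-13.1,0],[-32,-15,0],[-36,-16.9,0],[-39.4,-18.5,0],[-39.4,-18.5,0],[-39.4,-18.5,0]],"roll":[-0.03,-0.06,-0.09,-0.12,-0.136,-0.136,-0.136,-0.136,-0.136,-0.136,-0.136,-0.136]}'
python3 - <<'E'
from h import *
from station import imaging
togo([.534,.284,.12],75.8)
p=imaging.snapshot("wrist"); np.savez("pics/w1.npz",**p); cv2.imwrite("pics/w1.png",p["image"][:,:,::-1])
E
```

```text
t: 1.35
tcp_pos: [0.5301, 0.2597, 0.2498]
tool_rot: [0.125, 0.992, -0.0, -0.001]
force: [0.4, 1.6, 0.4]
finger_gap: 0.996
t 1.35 tcp [0.5301 0.2597 0.2498] F [0.4 1.6 0.4] gap 0.996 | yang 75.7 dp(cm) [ 0.2   2.45 12.98] roll -0.0021868954345812255 tilt [-0.001  0.    -1.   ]
```

View pics/w1.png

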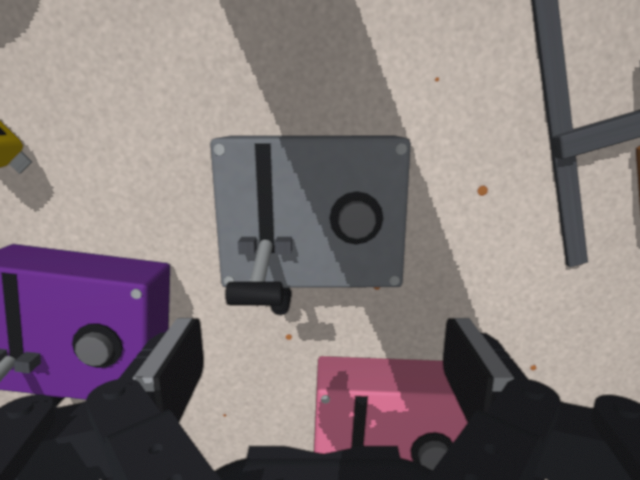

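The wrist view shows the grey box with its button top at about (356,217), the lever bar at (257,293), and the box-top corners at (212,138), (409,138), (402,286) and (222,286).

```bash
python3 - <<'E'
from h import *
p=load("pics/w1.npz")
print("btn",ray(p,356,217,.072)); print("bar",ray(p,257,293,.126))
c=np.array([ray(p,u,v,.06)[:2] for u,v in((212,138),(409,138),(402,286),(222,286))]);print(c,c.mean(0))
C=cloud(p); 
P=C[100:320,190:430].reshape(-1,3); Q=P[(P[:,2]>.057)&(P[:,2]<.063)]; print(cv2.minAreaRect((Q[:,:2]*1000).astype(np.float32)))
print(C[217,356],C[293,257],C[293,240],C[293,275])
E
```

```text
btn [0.53320901 0.28529353 0.072     ]
bar [0.55341939 0.21022668 0.126     ]
[[0.45173068 0.19619868]
 [0.4877447  0.33681763]
 [0.60193705 0.30902078]
 [0.56534681 0.16606189]] [0.52668981 0.25202474]
((527.2686157226562, 251.0509033203125), (150.02040100097656, 120.02017211914062), 75.86468505859375)
[0.53273659 0.2852519  0.07393286] [0.55024224 0.21253831 0.13438922] [0.54771816 0.2020588  0.1340374 ] [0.5530158  0.22353627 0.13448108]
```

```bash
python3 -m creep '{"claw":[0,0,0,0,0,0,0,0,0,0,0,0],"dp":[[0.1,1.3,0],[0.2,2.6,0],[0.2,2.6,2],[0.2,2.6,4],[0.2,2.6,6],[0.2,2.6,8],[0.2,2.6,10],[0.2,2.6,12],[0.2,2.6,14],[0.2,2.6,14.6],[0.2,2.6,14.6],[0.2,2.6,14.6]],"roll":[0,0,0,0,0,0,0,0,0,0,0,0]}' 40
python3 - <<'E'
from h import *
from station import imaging
togo([.5335,.2855,.086],75.8)
E
```

```text
t: 2.6
tcp_pos: [0.5348, 0.2873, 0.105]
tool_rot: [0.123, 0.992, 0.0, 0.001]
force: [0.8, -0.5, 0.4]
finger_gap: 0.005
t 2.60 tcp [0.5348 0.2873 0.105 ] F [ 0.8 -0.5  0.4] gap 0.005 | yang 75.9 dp(cm) [ 0.09 -0.2   1.9 ] roll 0.0012584138689421692 tilt [ 0.001  0.001 -1.   ]
```

```bash
python3 -m creep '{"claw":[0,0,0,0,0,0,0,0],"dp":[[0,-0.1,0.6],[0.1,-0.1,1.1],[0.1,-0.1,1.4],[0.1,-0.1,1.6],[0.1,-0.1,1.75],[0.1,-0.1,1.85],[0.1,-0.1,1.9],[0.1,-0.1,1.9]],"roll":[0,0,0,0,0,0,0,0]}'
python3 - <<'E'
from h import *
from station import imaging
togo([.5335,.2855,.086],75.8)
p=imaging.snapshot("scene"); crop(p,315,135,435,235,"pics/s2.png",6)
E
```

```text
t: 3.4
tcp_pos: [0.5331, 0.2854, 0.0853]
tool_rot: [0.124, 0.992, -0.0, -0.0]
force: [-1.0, 0.4, 3.6]
finger_gap: -0.002
t 3.40 tcp [0.5331 0.2854 0.0853] F [-1.   0.4  3.6] gap -0.002 | yang 75.8 dp(cm) [-0.04  0.02 -0.07] roll 2.4520413330979133e-05 tilt [-0. -0. -1.]
```

View pics/s2.png

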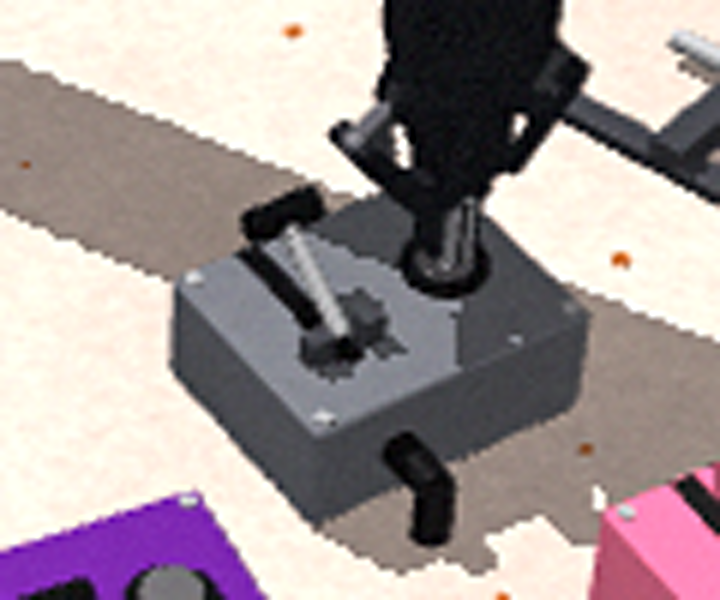

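```bash
python3 -m creep '{"claw":[0,0,0,0,0,0,0,0,0,0,0,0],"dp":[[0,0,-2],[0,0,-5],[2,0,-5.5],[5,0,-5.5],[6.2,-2,-5.5],[6.2,-5,-5.5],[6.2,-7.0,-5.5],[6.2,-7.0,-5.5],[6.2,-7.0,-4],[6.2,-7.0,-2.5],[6.2,-7.0,-1.7],[6.2,-7.0,-1.7]],"roll":[0,0,0,0,0,0,0,0,0,0,0,0]}'
python3 - <<'E'
from h import *
from station import imaging
y=np.radians(-14.2);R=np.array([[np.cos(y),-np.sin(y)],[np.sin(y),np.cos(y)]]);o=np.array([.527,.2515])
togo([*(o+R@[-.062,-.035]),.102],75.8); togo([*(o+R@[.016,-.035]),.102],75.8)
p=imaging.snapshot("scene"); crop(p,315,135,435,235,"pics/s3.png",6)
E
```

```text
t: 4.65
tcp_pos: [0.4559, 0.2331, 0.1012]
tool_rot: [0.123, 0.992, -0.0, -0.001]
force: [-0.1, -0.0, -0.3]
finger_gap: 0.0
t 4.65 tcp [0.4559 0.2331 0.1012] F [-0.1 -0.  -0.3] gap 0.000 | yang 75.8 dp(cm) [-0.24  0.03 -0.08] roll 0.0002372271251732803 tilt [-0.002 -0.    -1.   ]
t 4.65 tcp [0.4559 0.2331 0.1012] F [-0.1 -0.  -0.3] gap 0.000 | yang 75.8 dp(cm) [-8.04  0.03 -0.09] roll 0.0002372271251732803 tilt [-0.002 -0.    -1.   ]
```

View pics/s3.png

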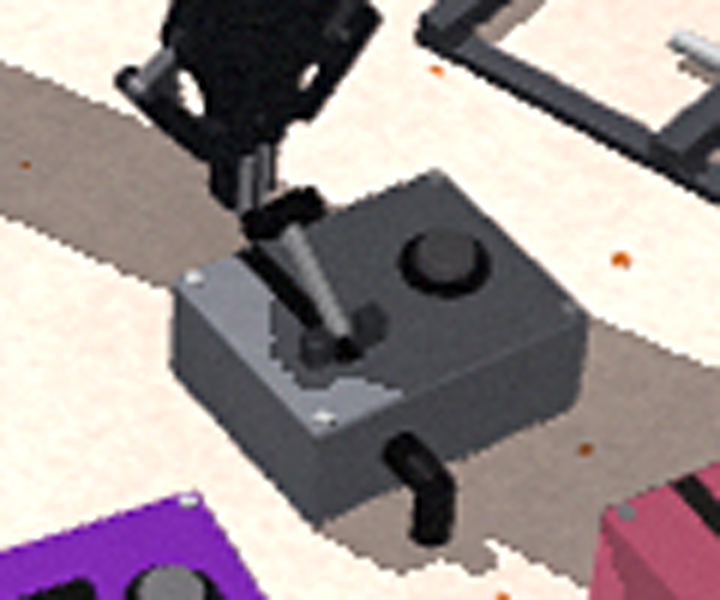

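```bash
python3 -m creep '{"claw":[0,0,0,0,0,0,0,0,0,0,0,0],"dp":[[-0.6,0.0,0],[-1.2,0.0,-0.1],[-1.8,0.0,-0.2],[-2.4,0.0,-0.3],[-3.0,0.0,-0.4],[-3.6,0.0,-0.5],[-4.2,0.0,-0.6],[-4.8,0,-0.7],[-5.4,0.0,-0.8],[-6.0,0.0,-0.8],[-6.6,0.0,-0.8],[-7.0,0.0,-0.8]],"roll":[0,0,0,0,0,0,0,0,0,0,0,0]}'
python3 - <<'E'
from h import *
from station import imaging
y=np.radians(-14.2);R=np.array([[np.cos(y),-np.sin(y)],[np.sin(y),np.cos(y)]]);o=np.array([.527,.2515])
togo([*(o+R@[.010,-.035]),.110],75.8)
p=imaging.snapshot("scene"); crop(p,315,135,435,235,"pics/s4.png",6)
E
```

```text
t: 5.9
tcp_pos: [0.4755, 0.2272, 0.1104]
tool_rot: [0.128, 0.99, 0.001, -0.052]
force: [-83.7, 54.1, 67.5]
finger_gap: 0.001
t 5.90 tcp [0.4755 0.2272 0.1104] F [-83.7  54.1  67.5] gap 0.001 | yang 75.3 dp(cm) [-5.37  0.17 -0.52] roll -0.009200176536150668 tilt [-0.103  0.014 -0.995]
```

View pics/s4.png

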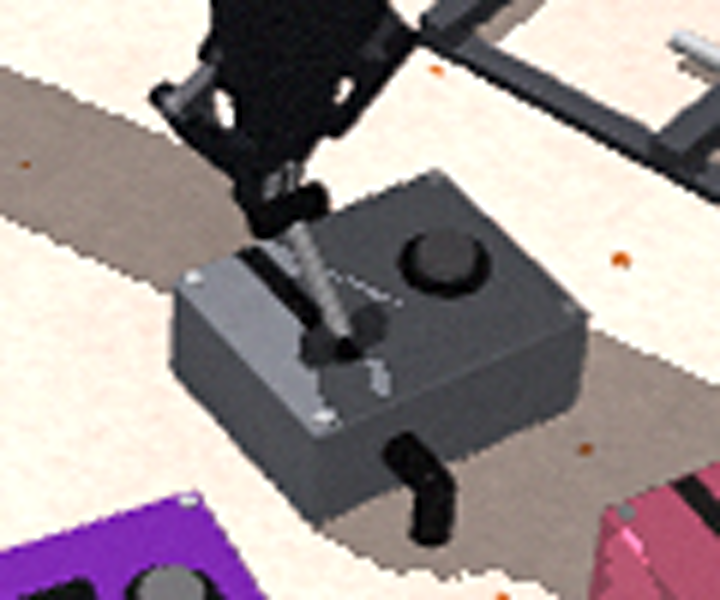

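The push jammed. The bar has to rise along the finger face and friction locks it, so wrist force is near the 120 N limit. I'm backing off now and will then follow the lever's arc.

```bash
python3 -m creep '{"claw":[0,0,0,0,0,0,0,0],"dp":[[3,0,0],[5.5,0,0],[7,0,0],[7,0,0],[7,0,1],[7,0,1.5],[7,0,1.5],[7,0,1.5]],"roll":[0,0,0,0,0,0,0,0]}'
python3 - <<'E'
from h import *
from station import imaging
y=np.radians(-14.2);R=np.array([[np.cos(y),-np.sin(y)],[np.sin(y),np.cos(y)]]);o=np.array([.527,.2515])
togo([*(o+R@[-.0525,-.035]),.094],75.8)
p=imaging.snapshot("scene"); crop(p,315,135,435,235,"pics/s5.png",6)
np.savez("pics/s5.npz",**p)
C=cloud(p); P=C[150:230,330:430].reshape(-1,3); q=(P[:,:2]-o)@R
m=(abs(q[:,1]+.035)<.022)&(P[:,2]>.085)&(P[:,2]<.12)&(q[:,0]>-.045)&(q[:,0]<.04)
print(np.c_[q[m],P[m,2]].round(3)[:60])
E
```

```text
t: 6.75
tcp_pos: [0.4568, 0.2322, 0.0946]
tool_rot: [0.124, 0.992, -0.0, -0.0]
force: [-0.4, 0.3, -1.1]
finger_gap: -0.0
t 6.75 tcp [0.4568 0.2322 0.0946] F [-0.4  0.3 -1.1] gap -0.000 | yang 75.7 dp(cm) [-1.08  0.09  0.06] roll -0.0013225682172322531 tilt [-0. -0. -1.]
[[-0.033 -0.025  0.108]
 [-0.031 -0.023  0.108]
 [-0.03  -0.021  0.109]
 [-0.03  -0.033  0.111]
 [-0.031 -0.029  0.108]
 [-0.027 -0.029  0.111]
 [-0.028 -0.025  0.108]
 [-0.029 -0.021  0.105]
 [-0.026 -0.02   0.108]
 [-0.038 -0.037  0.103]
 [-0.03  -0.04   0.11 ]
 [-0.032 -0.035  0.106]
 [-0.03  -0.033  0.107]
 [-0.027 -0.032  0.109]
 [-0.028 -0.028  0.107]
 [-0.025 -0.027  0.108]
 [-0.027 -0.022  0.105]
 [-0.025 -0.02   0.105]
 [-0.03  -0.049  0.111]
 [-0.031 -0.045  0.109]
 [-0.028 -0.044  0.11 ]
 [-0.027 -0.041  0.109]
 [-0.031 -0.036  0.104]
 [-0.025 -0.037  0.109]
 [-0.024 -0.034  0.109]
 [-0.027 -0.029  0.104]
 [-0.025 -0.027  0.105]
 [-0.024 -0.024  0.105]
 [-0.026 -0.02   0.101]
 [-0.03  -0.056  0.111]
 [-0.03  -0.052  0.109]
 [-0.025 -0.052  0.112]
 [-0.03  -0.045  0.105]
 [-0.027 -0.044  0.107]
 [-0.027 -0.042  0.107]
 [-0.024 -0.04   0.108]
 [-0.026 -0.036  0.104]
 [-0.025 -0.033  0.104]
 [-0.021 -0.033  0.107]
 [-0.024 -0.028  0.102]
 [-0.023 -0.024  0.101]
 [-0.024 -0.02   0.099]
 [-0.034 -0.055  0.104]
 [-0.034 -0.052  0.102]
 [-0.028 -0.053  0.107]
 [-0.026 -0.052  0.109]
 [-0.021 -0.052  0.112]
 [-0.026 -0.045  0.105]
 [-0.024 -0.044  0.106]
 [-0.025 -0.039  0.103]
 [-0.022 -0.038  0.105]
 [-0.027 -0.031  0.098]
 [-0.02  -0.033  0.105]
 [-0.022 -0.028  0.1  ]
 [-0.026 -0.022  0.094]
 [-0.026 -0.019  0.093]
 [-0.035 -0.055  0.1  ]
 [-0.03  -0.055  0.104]
 [-0.029 -0.053  0.103]
 [-0.025 -0.052  0.106]]
```

View pics/s5.png

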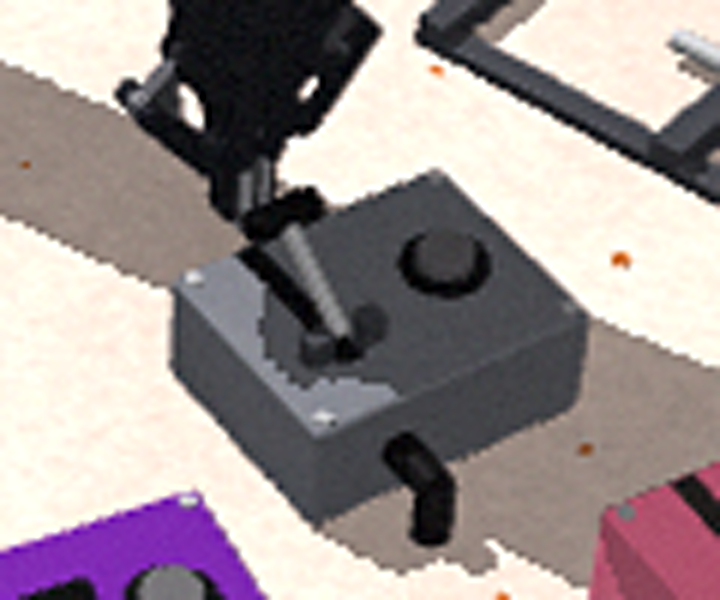

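```bash
python3 -m creep '{"claw":[0,0,0,0,0,0,0],"dp":[[-0.6,0.1,0],[-1.1,0.1,0],[-1.3,0.1,-0.2],[-1.5,0.1,-0.5],[-1.7,0.1,-0.8],[-1.9,0.1,-1.1],[-1.9,0.1,-1.1]],"roll":[0,0,0,0,0,0,0]}'
python3 - <<'E'
from h import *
from station import imaging
y=np.radians(-14.2);R=np.array([[np.cos(y),-np.sin(y)],[np.sin(y),np.cos(y)]]);o=np.array([.527,.2515])
togo([*(o+R@[.010,-.035]),.125],75.8)
p=imaging.snapshot("scene"); crop(p,315,135,435,235,"pics/s6.png",6)
E
```

```text
t: 7.5
tcp_pos: [0.4745, 0.2289, 0.1068]
tool_rot: [0.124, 0.992, -0.0, -0.0]
force: [-0.8, 0.4, 0.0]
finger_gap: 0.002
t 7.50 tcp [0.4745 0.2289 0.1068] F [-0.8  0.4  0. ] gap 0.002 | yang 75.8 dp(cm) [-5.53 -0.03 -1.82] roll 4.585085353032467e-06 tilt [-0. -0. -1.]
```

View pics/s6.png

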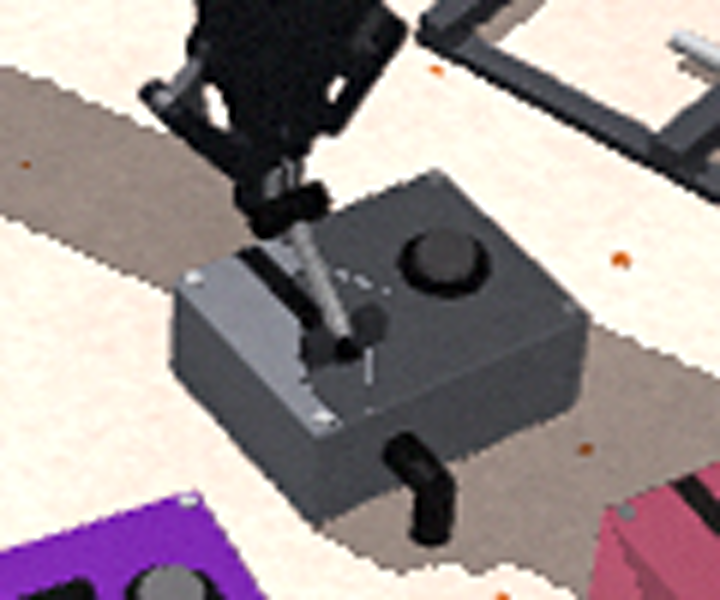

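```bash
python3 -m creep '{"claw":[0,0,0,0,0,0,0],"dp":[[-0.25,0,-0.35],[-0.5,0,-0.65],[-0.76,0,-0.92],[-1.1,0,-1.2],[-1.4,0,-1.42],[-1.75,0,-1.65],[-1.75,0,-1.65]],"roll":[0,0,0,0,0,0,0]}'
python3 - <<'E'
from h import *
from station import imaging
y=np.radians(-14.2);R=np.array([[np.cos(y),-np.sin(y)],[np.sin(y),np.cos(y)]]);o=np.array([.527,.2515])
togo([*(o+R@[.010,-.035]),.132],75.8)
p=imaging.snapshot("scene"); crop(p,315,135,435,235,"pics/s7.png",6)
E
```

```text
t: 8.25
tcp_pos: [0.4935, 0.2249, 0.1234]
tool_rot: [0.124, 0.992, 0.001, 0.002]
force: [-1.3, 0.2, 1.2]
finger_gap: 0.0
t 8.25 tcp [0.4935 0.2249 0.1234] F [-1.3  0.2  1.2] gap 0.000 | yang 75.8 dp(cm) [-3.6  -0.1  -0.85] roll -0.00031999521845953546 tilt [ 0.003  0.001 -1.   ]
```

View pics/s7.png

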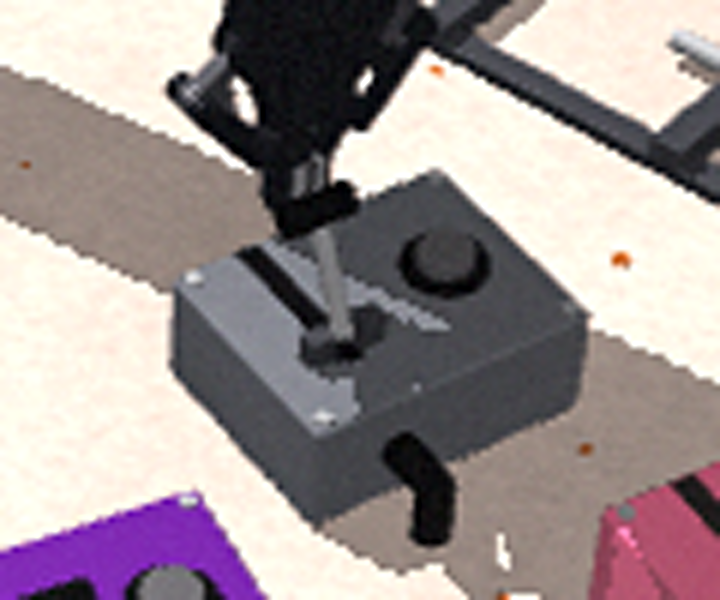

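```bash
python3 -m creep '{"claw":[0,0,0,0,0,0,0,0,0],"dp":[[-0.4,0,-0.25],[-0.8,0,-0.4],[-1.2,0,-0.5],[-1.6,0,-0.6],[-2.0,0,-0.65],[-2.5,0,-0.7],[-3.0,0,-0.7],[-3.4,0,-0.7],[-3.4,0,-0.7]],"roll":[0,0,0,0,0,0,0,0,0]}'
python3 - <<'E'
from h import *
from station import imaging
y=np.radians(-14.2);R=np.array([[np.cos(y),-np.sin(y)],[np.sin(y),np.cos(y)]]);o=np.array([.527,.2515])
togo([*(o+R@[.010,-.035]),.132],75.8)
p=imaging.snapshot("scene"); crop(p,315,135,435,235,"pics/s8.png",6)
E
```

```text
t: 9.2
tcp_pos: [0.5255, 0.2163, 0.1298]
tool_rot: [0.124, 0.992, 0.0, 0.0]
force: [-0.1, -0.5, 0.1]
finger_gap: -0.0
t 9.20 tcp [0.5255 0.2163 0.1298] F [-0.1 -0.5  0.1] gap -0.000 | yang 75.8 dp(cm) [-0.28 -0.05 -0.22] roll -0.00045044228998313094 tilt [ 0.001  0.    -1.   ]
```

View pics/s8.png

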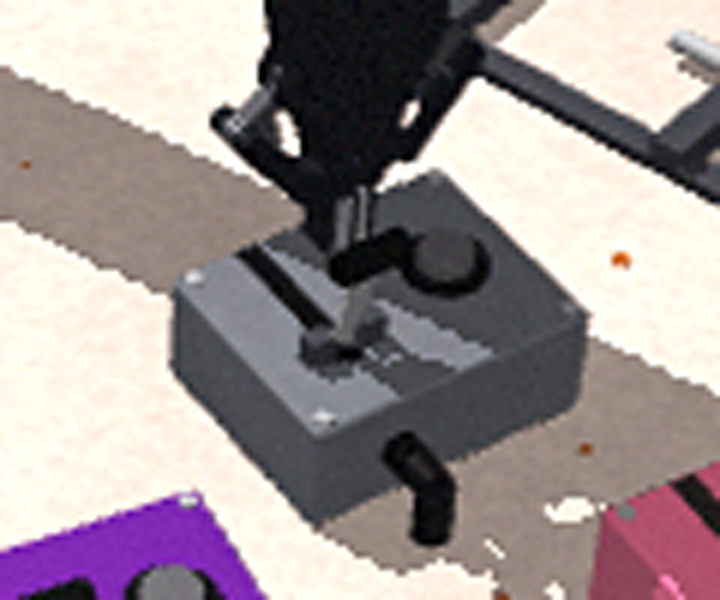

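```bash
python3 -m creep '{"claw":[0,0,0,0,0,0],"dp":[[2,0,0],[3,0,-2],[3,0,-5],[3,0,-9],[3,0,-12],[3,0,-12]],"roll":[0,0,0,0,0,0]}'
python3 - <<'E'
from h import *
p=load("pics/top0.npz");s=load("pics/scene0.npz")
a=ray(p,340+423/6,205+332/6,.125); b=ray(s,160+315/5,225+235/5,.125); print(a,b)
a=(a+b)/2
togo([a[0],a[1],.25],99.7)
# gate yaw from end block top/rails
C=cloud(p)
P=C[220:300,345:465].reshape(-1,3);T=P[(P[:,2]>.064)&(P[:,2]<.1)];print(cv2.minAreaRect((T[:,:2]*1000).astype(np.float32)))
E
```

```text
t: 9.85
tcp_pos: [0.4979, 0.2246, 0.2543]
tool_rot: [0.123, 0.992, 0.002, 0.005]
force: [0.4, 1.1, 0.5]
finger_gap: -0.0
[ 0.50528374 -0.25441269  0.125     ] [ 0.51263622 -0.25968907  0.125     ]
t 9.85 tcp [0.4979 0.2246 0.2543] F [0.4 1.1 0.5] gap -0.000 | yang 75.8 dp(cm) [-12.86 -46.43   0.33] roll -0.4166681132388408 tilt [ 0.01   0.002 -1.   ]
((525.9451293945312, -245.16893005371094), (169.47950744628906, 237.60577392578125), 9.571858406066895)
```

```bash
python3 -m creep '{"claw":[5,5,5,5,5,5,5,5,5,5,5,5],"dp":[[-1,-4,0],[-2,-8,0],[-3.2,-12,0],[-4.4,-16,0],[-5.6,-20,0],[-6.8,-24,0],[-8,-28,0],[-9.2,-32,0],[-10.4,-36,0],[-11.6,-40,0],[-12.5,-44,0],[-12.9,-46,0]],"roll":[-0.04,-0.08,-0.12,-0.16,-0.2,-0.24,-0.28,-0.32,-0.36,-0.4,-0.415,-0.415]}'
python3 -m creep '{"claw":[5,5],"dp":[[0,0,0],[0,0,0]],"roll":[0,0]}'
python3 - <<'E'
from h import *
from station import imaging
togo([.509,-.257,.25],99.6)
p=imaging.snapshot("wrist"); np.savez("pics/w2.npz",**p); cv2.imwrite("pics/w2.png",p["image"][:,:,::-1])
s=imaging.snapshot("scene"); np.savez("pics/s9.npz",**s); crop(s,315,135,435,235,"pics/s9.png",6)
E
```

```text
t: 11.05
tcp_pos: [0.5072, -0.257, 0.2485]
tool_rot: [-0.082, 0.997, -0.0, -0.0]
force: [0.4, -0.3, 0.3]
finger_gap: 0.581
t: 11.25
tcp_pos: [0.5069, -0.2532, 0.2486]
tool_rot: [-0.083, 0.997, 0.001, -0.001]
force: [-0.9, -0.0, -0.7]
finger_gap: 0.587
t 11.25 tcp [ 0.5069 -0.2532  0.2486] F [-0.9 -0.  -0.7] gap 0.587 | yang 99.5 dp(cm) [-0.15 -0.41 -0.14] roll -0.0015267845459919123 tilt [-0.002  0.002 -1.   ]
```

View pics/w2.png

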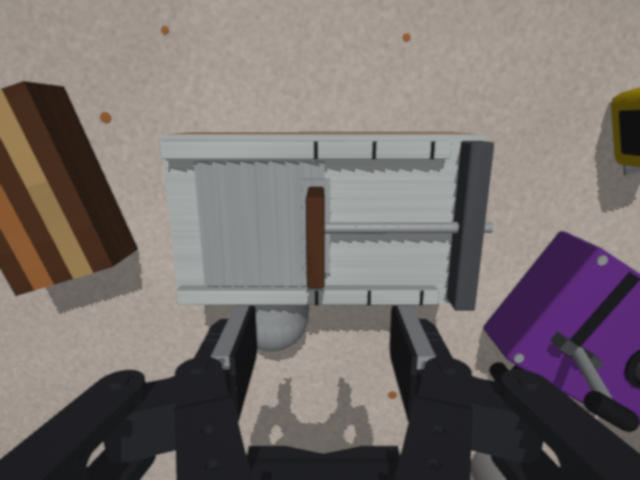

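View pics/s9.png

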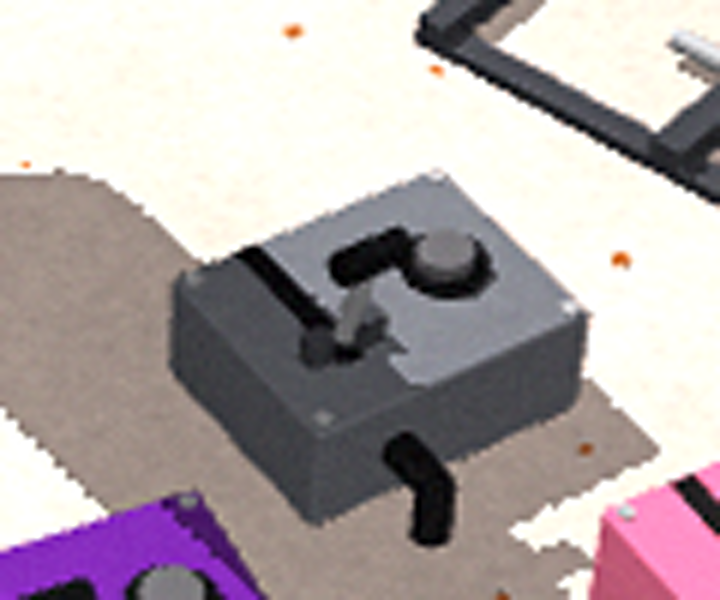

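The lever is up. In the wrist view the handle is at (316,188–287), the closed marks are at u≈316, the half marks at u≈374 (top rail) and 369 (bottom rail), and the open marks are at 432/421.

```bash
python3 - <<'E'
from h import *
p=load("pics/w2.npz"); C=cloud(p)
h=cv2.cvtColor(p["image"],cv2.COLOR_RGB2HSV).astype(int)
a=p["image"].astype(int)
m=(a[...,0]>a[...,2]*1.5)&(a[...,0]<140); w=np.zeros_like(m); w[170:300,295:340]=1; m&=w
v,u=np.nonzero(m); print("px",u.min(),u.max(),v.min(),v.max())
P=C[m]; print("z",np.percentile(P[:,2],[5,50,95]))
T=P[(P[:,2]>.118)&(P[:,2]<.13)]; r=cv2.minAreaRect((T[:,:2]*1000).astype(np.float32)); print("handle",r,T.mean(0))
pts=np.c_[u,v].astype(np.float32); r=cv2.minAreaRect(pts); print(r); print("ray",ray(p,*r[0],.125))
Q=C[130:312,155:500].reshape(-1,3); Q=Q[(Q[:,2]>.076)&(Q[:,2]<.1)]; r=cv2.minAreaRect((Q[:,:2]*1000).astype(np.float32)); print("gate rails",r)
for n,(x,y) in dict(closed_t=(316,150),closed_b=(317,297),half_t=(374.5,150),half_b=(369,297),open_t=(433,150),open_b=(422,297)).items(): print(n,ray(p,x,y,.082))
E
```

```text
px 307 323 188 287
z [0.11204496 0.12609543 0.12728278]
handle ((508.813720703125, -257.45257568359375), (59.35898971557617, 10.182977676391602), 9.4783353805542) [ 0.50708703 -0.25772437  0.12608643]
((315.0, 237.5), (99.0, 16.0), 90.0)
ray [ 0.5050166  -0.25798839  0.125     ]
gate rails ((507.89251708984375, -247.68841552734375), (122.29586029052734, 234.46267700195312), 9.547205924987793)
closed_t [ 0.45528514 -0.2660013   0.082     ]
closed_b [ 0.56366291 -0.24768     0.082     ]
half_t [ 0.44866338 -0.22628457  0.082     ]
half_b [ 0.55714807 -0.20839423  0.082     ]
open_t [ 0.4420374  -0.18654255  0.082     ]
open_b [ 0.55050373 -0.16832751  0.082     ]
```

```bash
python3 - <<'E'
from h import *
togo([.5085,-.2572,.113],99.5)
E
```

```text
t 11.35 tcp [ 0.5072 -0.2522  0.2491] F [-0.  -0.5  0.6] gap 0.584 | yang 99.6 dp(cm) [-0.06 -0.54 13.61] roll 0.0023195506196753645 tilt [-0.002  0.002 -1.   ]
```

```bash
python3 -m creep '{"claw":[5,5,5,5,5,5,5,5,5,5],"dp":[[-0.1,-0.5,0],[-0.1,-0.5,2.5],[-0.1,-0.5,5],[-0.1,-0.5,7.5],[-0.1,-0.5,9.5],[-0.1,-0.5,11.5],[-0.1,-0.5,12.8],[-0.1,-0.5,13.6],[-0.1,-0.5,13.6],[-0.1,-0.5,13.6]],"roll":[0,0,0,0,0,0,0,0,0,0]}' 50
python3 - <<'E'
from h import *
from station import imaging
togo([.5085,-.2572,.113],99.5)
s=imaging.snapshot("scene"); np.savez("pics/s10.npz",**s); crop(s,160,205,300,350,"pics/s10.png",5)
E
```

```text
t: 12.35
tcp_pos: [0.5101, -0.2587, 0.1144]
tool_rot: [-0.084, 0.996, -0.0, 0.0]
force: [1.0, -0.2, 0.2]
finger_gap: 0.584
t 12.35 tcp [ 0.5101 -0.2587  0.1144] F [ 1.  -0.2  0.2] gap 0.584 | yang 99.6 dp(cm) [0.13 0.18 0.14] roll 0.0017236402409457753 tilt [ 0.001 -0.001 -1.   ]
```

View pics/s10.png

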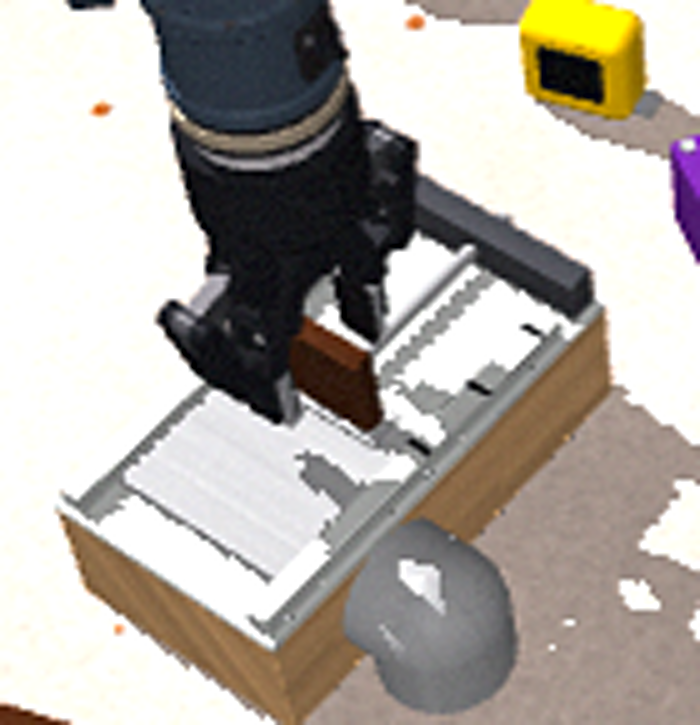

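```bash
python3 -m creep '{"claw":[4,3,2,1,0.5,0.5,0.5,0.5,0.5,0.5],"dp":[[0,0.1,0],[0,0.1,0],[0,0.1,0],[0,0.1,0],[0,0.1,0],[0,0.1,0],[0,0.1,0],[0,0.1,0],[0,0.1,0],[0,0.1,0]],"roll":[0,0,0,0,0,0,0,0,0,0]}' 60
python3 -c "
from h import *
togo([.5085-.0066,-.2572+.0395,.113],99.5)"
```

```text
t: 13.4
tcp_pos: [0.5095, -0.2576, 0.1143]
tool_rot: [-0.083, 0.997, -0.0, 0.0]
force: [-1.4, 1.5, 5.1]
finger_gap: 0.128
t 13.40 tcp [ 0.5095 -0.2576  0.1143] F [-1.4  1.5  5.1] gap 0.128 | yang 99.6 dp(cm) [0.08 4.06 0.13] roll 0.0012873508275589355 tilt [ 0. -0. -1.]
```

```bash
python3 -m creep '{"claw":[0.5,0.5,0.5,0.5,0.5,0.5,0.5,0.5,0.5,0.5,0.5,0.5],"dp":[[0,0.3,0],[0,0.7,0],[0,1.1,0],[0,1.5,0],[0,1.9,0],[0,2.3,0],[0,2.7,0],[0,3.1,0],[0,3.5,0],[0,3.8,0],[0,4.0,0],[0,4.0,0]],"roll":[0,0,0,0,0,0,0,0,0,0,0,0]}'
python3 -m creep '{"claw":[0.5,0.5,0.5,0.5],"dp":[[0,0,0],[0,0,0],[0,0,0],[0,0,0]],"roll":[0,0,0,0]}'
python3 - <<'E'
from h import *
from station import imaging
togo([.5085-.0066,-.2572+.0395,.113],99.5)
for n in("scene","top","wrist"):
    s=imaging.snapshot(n); np.savez(f"pics/{n}11.npz",**s); cv2.imwrite(f"pics/{n}11.png",s["image"][:,:,::-1])
    if n=="scene": crop(s,160,205,300,350,"pics/s11.png",5)
    if n=="top": crop(s,340,205,470,300,"pics/t11.png",6)
E
```

```text
t: 14.6
tcp_pos: [0.5036, -0.2219, 0.1143]
tool_rot: [-0.084, 0.996, -0.003, 0.001]
force: [-2.2, -10.3, 2.7]
finger_gap: 0.129
t: 15.0
tcp_pos: [0.5036, -0.2219, 0.1143]
tool_rot: [-0.084, 0.996, -0.003, 0.001]
force: [-2.3, -10.6, 1.9]
finger_gap: 0.13
t 15.00 tcp [ 0.5036 -0.2219  0.1143] F [ -2.3 -10.6   1.9] gap 0.130 | yang 99.6 dp(cm) [0.09 0.45 0.13] roll 0.002194059002867688 tilt [ 0.002 -0.006 -1.   ]
```

View pics/s11.png

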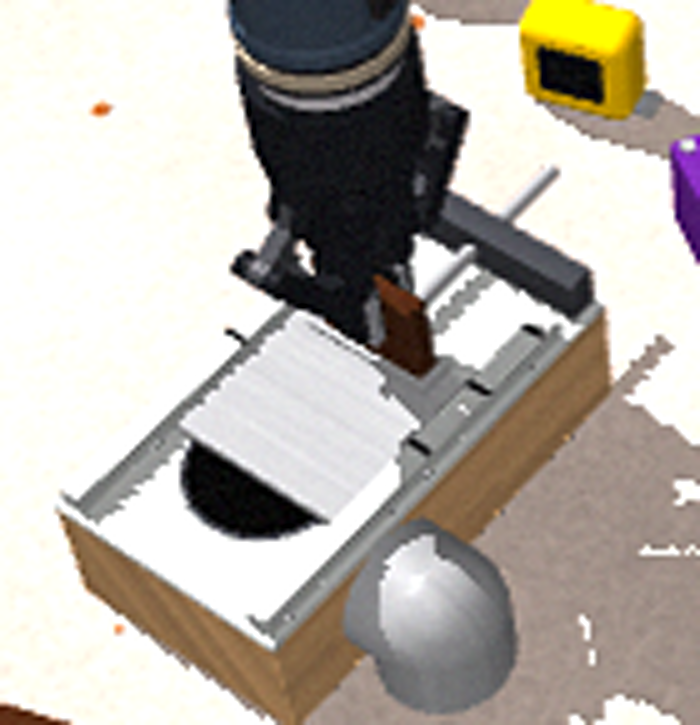

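View pics/scene11.png

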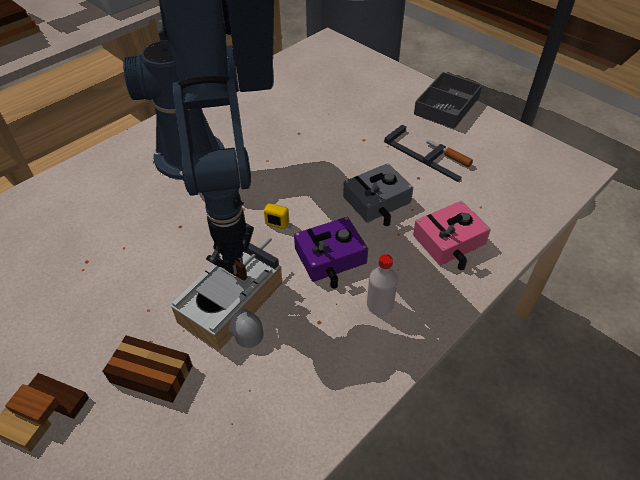

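View pics/wrist11.png

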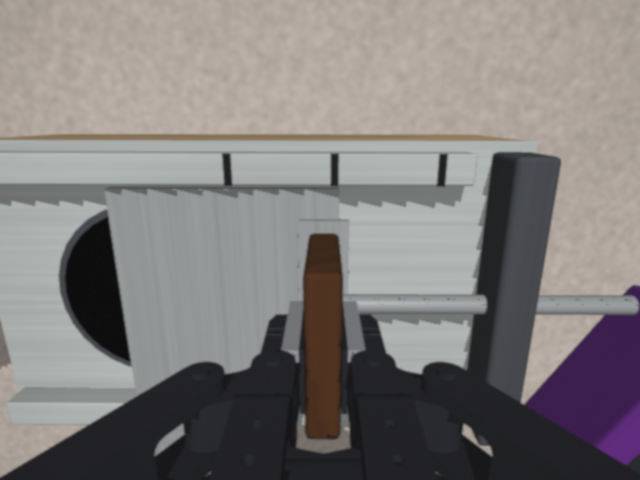

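```bash
python3 -m creep '{"claw":[0.5,0.5,0.5,0.5,0.5,0.5],"dp":[[0,0.15,0],[0,0.3,0],[0,0.4,0],[0,0.4,0],[0,0.4,0],[0,0.4,0]],"roll":[0,0,0,0,0,0]}'
python3 - <<'E'
from h import *
from station import imaging
togo([.5085-.0066,-.2572+.0395,.113],99.5)
s=imaging.snapshot("wrist"); np.savez("pics/w12.npz",**s); cv2.imwrite("pics/w12.png",s["image"][:,:,::-1])
q=imaging.snapshot("scene"); np.savez("pics/s12.npz",**q); crop(q,315,135,435,235,"pics/s12.png",6)
yh=np.array([-np.sin(np.radians(9.55)),np.cos(np.radians(9.55))]); o=np.array([.5095,-.2568])
C=cloud(s);a=s["image"].astype(int)
m=(a[...,0]>a[...,2]*1.5)&(a[...,0]<140); m[:,:290]=0;m[:,360:]=0;m[:220]=0
P=C[m];print(np.percentile(P[:,2],[5,50,95]))
T=P[(P[:,2]>.12)&(P[:,2]<.13)]; d=(T[:,:2]-o)@yh; print("handle travel vs closed marks",np.percentile(d,[3,50,97]),(np.percentile(d,3)+np.percentile(d,97))/2)
# same measure at closed
s0=load("pics/w2.npz");C=cloud(s0);a=s0["image"].astype(int);m=(a[...,0]>a[...,2]*1.5)&(a[...,0]<140);w=np.zeros_like(m);w[170:300,295:340]=1;m&=w
T=C[m];T=T[(T[:,2]>.12)&(T[:,2]<.13)];d=(T[:,:2]-o)@yh;print("closed ref",np.percentile(d,[3,50,97]))
E
```

```text
t: 15.75
tcp_pos: [0.503, -0.2184, 0.1143]
tool_rot: [-0.084, 0.996, -0.004, 0.001]
force: [-3.2, -11.3, 1.5]
finger_gap: 0.133
t 15.75 tcp [ 0.503  -0.2184  0.1143] F [ -3.2 -11.3   1.5] gap 0.133 | yang 99.6 dp(cm) [0.09 0.09 0.13] roll 0.0022408682187539113 tilt [ 0.003 -0.007 -1.   ]
[0.10056364 0.12599103 0.12706325]
handle travel vs closed marks [0.03392807 0.03925288 0.04438907] 0.03915856761843665
closed ref [-0.00520638 -0.00047309  0.00398386]
```

View pics/w12.png

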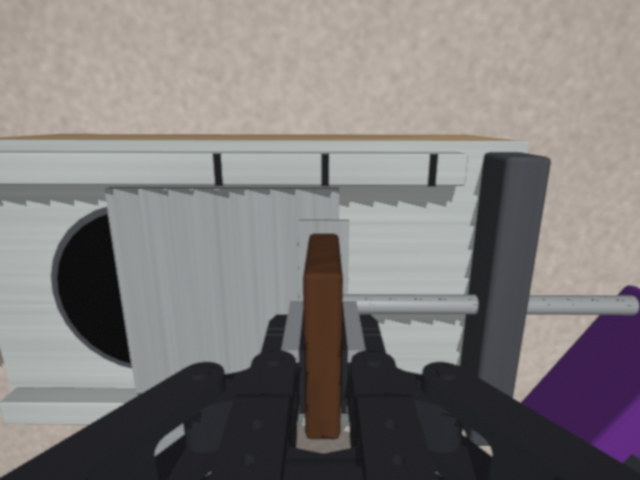

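View pics/s12.png

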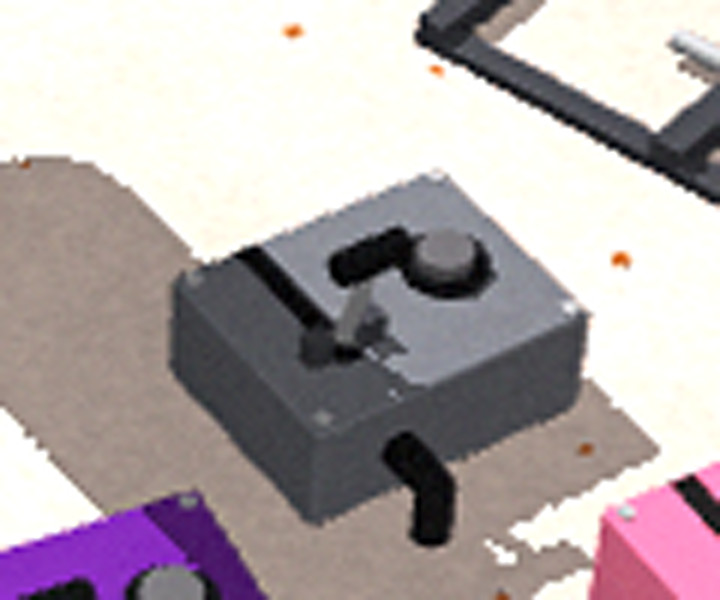

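The handle foot centre (u≈324) lines up with the half mark (u≈325) and measured travel is about 39.7 mm. The lever is up.

```bash
python3 -c "
from station import workorder
print(workorder.sign_off())"
```

```text
the job is handed in; nothing more can be done
None
```

I did the whole job in the order asked and handed it in at about 16 s. However, one push came right up to the 120 N wrist-force limit and may have gone over it.

**What I did:** With the gate closed, I pressed the grey box's test button and the lever dropped. I then lifted the lever along its arc until it fell back onto its upper stop. After that I pinched the shutter handle, slid it to half open, and handed in while still gripping it.

**Last checks:**
- **Shutter:** The camera and the arm's own movement both put the travel at about 39.7 mm. The handle foot is level with the half marks.
- **Grip:** The arm still reads about 11–12 N of spring force, so it is holding the shutter.
- **Lever:** The last picture shows it up and standing on its own.
- **Other things on the bench:** I did not touch any of them, and they look unmoved in the scene picture.

**What went wrong:** My first try at lifting the lever was a straight horizontal push. Friction between the finger and the bar jammed it, and the wrist force reading at the end of that move was (-83.7, 54.1, 67.5) N, about 120.3 N in total. I backed off straight away, and the second lift along the arc took under 2 N at each check. Sensor noise is about 1 N, so I can't tell whether the limit was really passed.

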